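# Tap the split nut to depth and let off the clamp

## Task

Run the tap on down in the split nut the proper way: half a turn clockwise, a quarter turn back to clear it, then half a turn on again, and so on until the stop collar sits on the nut; leave it there. Then lift the lever of the draw latch up and over past centre until its hook drops off the pin and the clamp arm springs open, and leave it open. Do not push the other loose things on the bench about.

Things in the scene. Friction and masses are not known exactly. Their poses are not given: they have to be found in the camera images.
- tap (a joint): Turn of the tap in rad, growing clockwise seen from above (right-hand thread, 5 mm down a turn). Starts between -0.15 and 0.15; at 6.28 the stop collar lies on the nut and it turns no farther. It can also be turned back. Stiff (about 0.3 Nm) both ways and stays where it is left. At 0 and at 6.28 the wrench bar lies along the jig's x axis.
- wrench_mid (a point): Centre of the tap wrench on top of the tap, on the tap's vertical axis, 138 mm above the bench at the start, 133 mm with the collar down. The wrench is a straight bar along this point's own x axis, 160 mm over all: in the middle a flat-sided steel body 52 mm long (x), 22 mm wide (y), 16 mm high, then round arms 10 to 13 mm thick. Below it there is only the 16 mm shank for 50 mm.
- stop_collar (a point): Middle of the underside of the steel stop collar on the tap's shank (38 mm across, 12 mm high): 68 mm above the bench and 5 mm above the nut at the start, 63 mm when down on the nut.
- jig: Tapping jig, fixed to the bench: plywood base 210 x 235 x 18 mm. Origin on the bench under the tap's axis; z up. The base reaches from -115 to 95 mm along x and -100 to 135 mm along y. The split nut (two beech halves, 60 x 70 mm together, top 63 mm above the bench) stands at the origin between a wooden cheek on the -x side and the clamp arm on the +x side; the draw latch is at y = 105 mm.
- clamp_arm (a joint): Swing of the wooden clamp arm (25 mm thick, 62 mm high, along the +x side of the nut, pivot at its -y end) in rad: 0 shut, 0.07 open against its stop. A spring pushes it open with about 15 N at the latch; it carries the outer half of the nut.
- latch_lever (a joint): Lift of the draw latch's lever in rad: 0 shut, lying level and pointing to the jig's -x; 1.57 upright; 2.1 thrown fully over towards +x. Lifts easily (a few N at the handle); it is past centre from about 0.2, and the clamp arm's spring then helps it on; the hook drops off when it stands about upright (1.5), and from there the lever stays where it is left.
- lever_grip (a point): Point on the flat steel handle of the latch lever, 66 mm out from its pivot (4.5 mm above it when shut) and 20 mm short of its free end, half-way through its thickness: handle 18 mm wide (along this point's y, which is also the hinge direction), 7 mm thick, 56 mm above the bench when shut, with 35 mm of free space below it and 50 mm on both sides.
- lever_pivot (a point): Hinge axis of the latch lever (along the jig's y), 52 mm above the bench, between two steel ears at jig x = -25, y = 105 mm. It does not move.
- keeper_pin (a point): Keeper pin on the end of the clamp arm, where the hook holds it: 8 mm steel pin along the arm, 52 mm above the bench.
- hook_nose (a point): Upturned tip of the latch's steel J-hook (6 mm rod, 94 mm long, hung on the lever near its pivot). Shut, its centre is 7 mm above the middle of the keeper pin, behind it; free, it hangs lower than the pin.
- brush: Bystander: small hand brush, 130 mm long, lying on the jig's base in front of the cheek. Origin under its middle.
- block_tall: Bystander: loose beech block 55 x 55 x 80 mm, upright beside the jig's -y edge. Origin under its middle.
- block_ears: Bystander: loose beech block 50 x 55 x 52 mm with two round ears, beside the jig's +y edge. Origin under its middle.
- glue_bottle: Bystander: white glue bottle 54 mm across, 115 mm high, on the bench around the jig. Origin under its middle.
- toy_figure: Bystander: wooden toy figure 60 x 55 x 104 mm, on the bench around the jig. Origin under its middle.
- block_cube: Bystander: loose beech cube of 60 mm, on the bench around the jig. Origin under its middle.
- screwdriver: Bystander: screwdriver 200 mm long, lying right of the jig. Origin under its middle.
- bar_clamp: Bystander: steel bar clamp 260 mm long, lying to the left of the jig. Origin under its middle.

How it is judged:
By the outcome, as a careful person would: the job done as asked, in the order asked, and still so for the second after the job is handed in, with the robot touching nothing.
It also fails if it takes over 72 s, if anything falls off the work surface, if the arm or the gripper's body presses on something with over 40 N, if the wrist force passes 120 N, or if a joint passes its speed limit or range.

## Robot

A 6-joint arm with a two-finger parallel gripper is mounted at the origin on the work surface. World frame = base frame: x ahead of the robot, y to its left, z up, the work surface at z = 0. Lengths are in mm, angles in degrees, forces in N, time in s.
With the tool pointing down it reaches from about 325 to 925 mm from the base axis. Payload 3.1 kg.
Tool frame: the origin (TCP) lies at the centre of the arm's flange, where the gripper is bolted on; the fingertips stand 173 mm ahead of it and the grasp point (between the pads) lies 155 mm ahead of it; z points along the fingers, y is the direction in which the jaws open and shut (so a half turn about z gives the same grasp; the last joint's range is limited). The gripper opens to 85 mm and grips with 20 to 120 N. Pads are 22 mm wide; open, the fingers measure 114 mm over their backs; the gripper's body (76 mm by 85 mm) begins 54 mm behind the grasp point. The pads swing forward as they close: fully open they stand 13 mm farther back than shut.
Start: joints at [67.483, 12.427, 92.441, -0, 75.132, -6.429], TCP at [173.184, 600.54, 404.7] pointing down, gripper open.
Joint ranges: [-157.48, 157.48], [-44.54, 120.13], [17.64, 146.25], [-64.5, 244.5], [7.68, 150.69], [-147.95, 147.95]. Speed limits (degrees/s): [159.86, 159.86, 180, 180, 180, 180].

## Interface

Orientations are given as [roll, pitch, yaw] about the fixed x, y, z axes, in that order (R = Rz(yaw) Ry(pitch) Rx(roll)).
In Python, from rig import telemetry, capture, close_job gives the robot as it stands.
- The arm moves only by the tool servo_tool, never from a script. Its argument "plan" is a list of rows, each a list of 5 numbers: the finger opening in mm, from 0 to 85.4, then the shift along the tool's x, y, z in mm, then the turn about the tool's z in rad. In form: [[hand, tx, ty, tz, yaw], ...]. A call has 1 to 12 rows; each row shifts and turns the commanded pose from where the row before left it, along the tool's axes as they then stand; what a row does not reach is not made up. A row lasts 1/8 s, in which the tool goes at most 62.5 mm and 10.7 degrees, less where a joint would pass 70% of its speed; a pose out of reach is approached as far as the arm can. A call is refused whole if a number of a shift passes 62.5 or a number of a turn 0.188, either way. A call with a gripper value outside its range is refused whole. The fingers move at their own pace and stop on an object; "squeeze" is the grip in N (left out, the last holds). Time passes only in rows, so rows that do not move let the fingers close. It gives the time, the measured TCP pose, the force and the opening at its end, in the units of the state.
- telemetry.observe(): the state, without advancing time (a new reading comes with each control period).
- capture(name): name is "side" or "top"; returns a dict with "pixels" (400x640x3 uint8, red, green, blue), "vfov" (degrees; the focal length in pixels is half the picture's height over the tangent of half this angle, whatever the lens; pixels are square), "cx", "cy" (the principal point, pixels), "T" (4x4, takes a point from camera to world coordinates). Camera axes: x right, y down, z forward; pixel columns grow to the right and rows downward; lengths in mm; the calibration is good to about 2 mm. A picture is of the moment at which its call begins. There is no depth.
- close_job(): hands the job in, once; it reports no verdict.
The state is a dict: "t": time; "q": joint angles; "joint_vel": joint speeds; "joint_torque": joint torques, N m; "ee_pos": TCP position; "tcp_rot": TCP orientation; "contact_force": force on the tool from outside, world axes, zero at the start; "torque": the same for the moment, N m; "finger_gap": finger opening in mm.
Only numpy, scipy, OpenCV 4.12 (cv2) and the standard library are available. Lean on these libraries where they do the work, as an engineer would, in place of code of your own. Each camera call takes 0.05 s, during which the arm holds its last target.

## Working session

There is one attempt and no reset: what is moved stays moved. The work goes in short steps, Python scripts to look and compute and a tool call to move; the robot and the scene stay as the last step left them, time stands still between calls to the robot, and variables do not carry over. Pictures are saved under pics/ and viewed, and the job is handed in when it is done.

Besides the shell and the picture viewer there is one more tool, called after "Call:" as a command line: name --pt "numbers of a row" for each row, then --argument value for the rest. servo_tool: Moves the arm, as the interface text tells. Its arguments: {"type":"object","properties":{"plan":{"type":"array"},"squeeze":{"type":"number"}},"required":["plan"]}

```bash
ls; mkdir -p pics
python3 - <<'E'
from rig import telemetry, capture
import cv2,numpy as np
print(telemetry.observe())
for n in("side","top"):
    c=capture(n);cv2.imwrite(f"pics/{n}0.png",c["pixels"][:,:,::-1]);print(n,c["vfov"],c["cx"],c["cy"],np.round(c["T"],3).tolist(),[k for k in c])
E
```

```text
pics
{'t': 0.0, 'q': array([ 6.74819824e+01,  1.24767628e+01,  9.25282498e+01,  1.48840065e-03,
        7.51317448e+01, -6.42864175e+00]), 'joint_vel': array([-0.01673734, -0.02016864, -0.02604152,  0.04528795,  0.0135378 ,
       -0.00843464]), 'joint_torque': array([ 1.96778055e-03, -3.96865404e+01, -3.03842461e+01, -1.47613036e-04,
        9.86742962e-03, -4.50196637e-06]), 'ee_pos': array([173.03289425, 600.15574046, 403.36980406]), 'tcp_rot': array([-1.79864264e+02, -1.67407288e-02,  1.63910221e+02]), 'contact_force': array([0.56855881, 0.46332383, 0.03644644]), 'torque': array([-0.0559304 ,  0.01685636,  0.01726096]), 'finger_gap': 85.72574034204837}
side 47.72873609793783 322.17497712920084 196.31349199284475 [[0.762, -0.35, 0.544, -334.454], [-0.647, -0.407, 0.644, -1042.193], [-0.004, -0.843, -0.537, 932.299], [0.0, 0.0, 0.0, 1.0]] ['pixels', 'vfov', 'cx', 'cy', 'T']
top 49.5123612878009 316.94697602217104 194.9165303538387 [[0.018, -0.993, 0.117, 374.173], [-1.0, -0.015, 0.025, -39.885], [-0.023, -0.118, -0.993, 1273.572], [0.0, 0.0, 0.0, 1.0]] ['pixels', 'vfov', 'cx', 'cy', 'T']
```

View pics/side0.png

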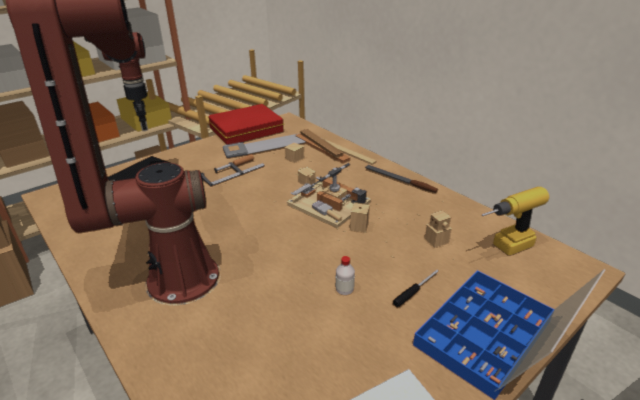

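View pics/top0.png

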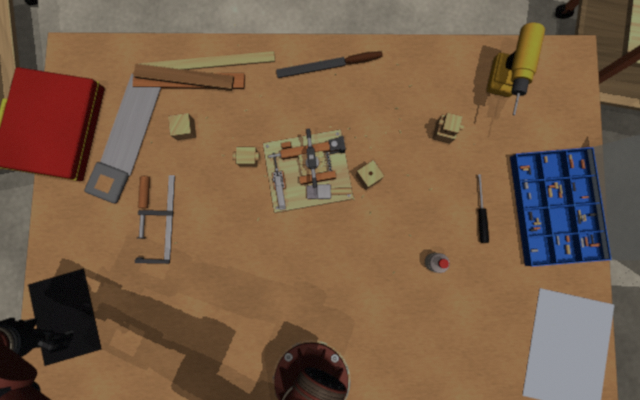

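```bash
cat > h.py <<'E'
from rig import telemetry, capture
import cv2,numpy as np
def cam(n):
    c=capture(n);c["f"]=200/np.tan(np.radians(c["vfov"]/2));return c
def ray(c,u,v):
    d=np.array([(u-c["cx"])/c["f"],(v-c["cy"])/c["f"],1.]);return c["T"][:3,3],c["T"][:3,:3]@d
def onz(c,u,v,z):
    o,d=ray(c,u,v);return o+d*(z-o[2])/d[2]
def proj(c,p):
    q=c["T"][:3,:3].T@(np.array(p,float)-c["T"][:3,3]);return c["cx"]+c["f"]*q[0]/q[2],c["cy"]+c["f"]*q[1]/q[2]
def tri(c1,a,c2,b):
    o1,d1=ray(c1,*a);o2,d2=ray(c2,*b)
    A=np.stack([d1,-d2],1);s=np.linalg.lstsq(A,o2-o1,rcond=None)[0]
    p,q=o1+d1*s[0],o2+d2*s[1];return (p+q)/2,np.linalg.norm(p-q)
def crop(c,u0,v0,w,h,k,fn):
    im=c["pixels"][v0:v0+h,u0:u0+w,::-1]
    cv2.imwrite(fn,cv2.resize(im,None,fx=k,fy=k,interpolation=cv2.INTER_CUBIC))
E
python3 - <<'E'
from h import *
crop(cam("top"),230,115,160,110,5,"pics/t1.png")
crop(cam("side"),270,150,120,90,6,"pics/s1.png")
E
```

```text
(no output)
```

View pics/t1.png

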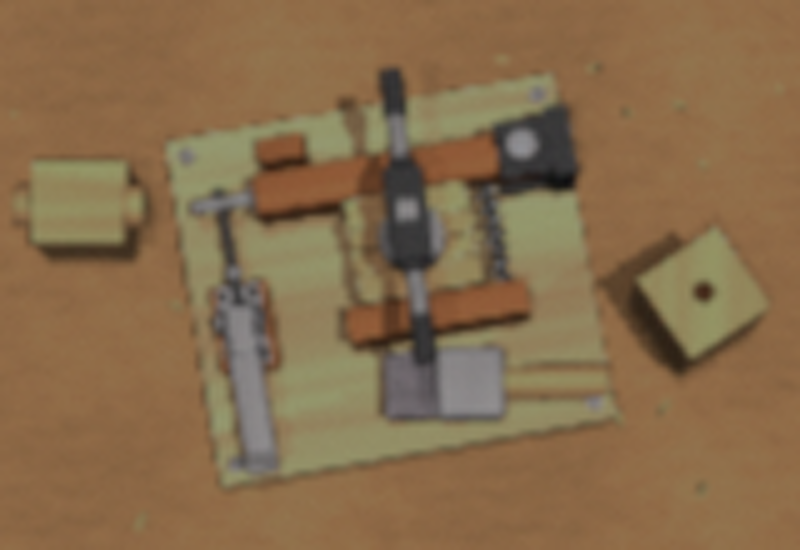

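View pics/s1.png

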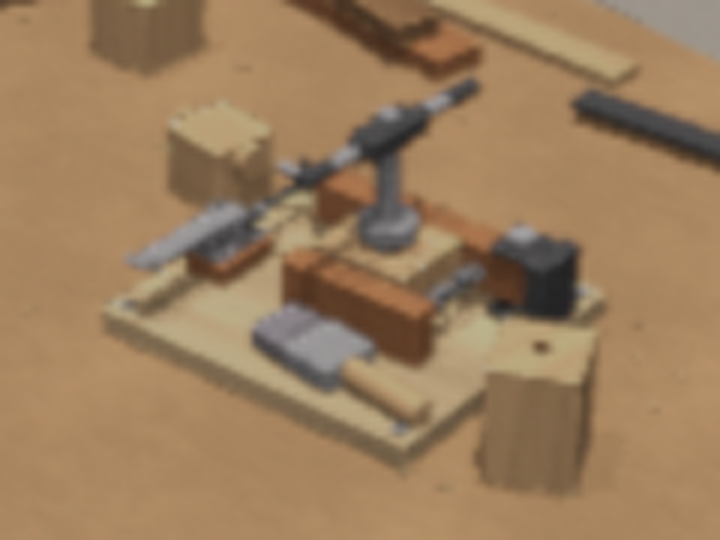

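```bash
cat > fit.py <<'E'
from h import *
c=cam("top");s=cam("side")
U=lambda x,y:((x+.5)/5-.5+230,(y+.5)/5-.5+115)
S=lambda x,y:((x+.5)/6-.5+270,(y+.5)/6-.5+150)
P=np.array([onz(c,*U(*p),18)[:2] for p in[(165,145),(552,75),(620,418),(224,485)]])
J=np.array([(95,135),(95,-100),(-115,-100),(-115,135)],float)
Pc=P-P.mean(0);Jc=J-J.mean(0)
th=np.arctan2((Jc[:,0]*Pc[:,1]-Jc[:,1]*Pc[:,0]).sum(),(Jc*Pc).sum())
R=np.array([[np.cos(th),-np.sin(th)],[np.sin(th),np.cos(th)]])
t=P.mean(0)-R@J.mean(0)
print("jig",t,np.degrees(th),(P-(J@R.T+t)).round(1).tolist())
# wrench
a,b=onz(c,*U(391,70),138)[:2],onz(c,*U(424,360),138)[:2]
print("wr",a,b,(a+b)/2,np.linalg.norm(a-b),np.degrees(np.arctan2(*(a-b)[::-1])))
print("collar/square",onz(c,*U(406,208),146))
for n,p,q in[("e+",(391,70),(473,85)),("e-",(424,360),(290,185)),("mid",(406,208),(392,113)),("lever end",(262,467),(130,262)),("cornr -x-y",(620,418),(404,450)),("corner -x+y",(224,485),(106,305))]:
    x,e=tri(c,U(*p),s,S(*q));print(n,x.round(1),round(e,1),((x[:2]-t)@R).round(1))
w=lambda x,y,z:[*(R@[x,y]+t),z]
for n,p in[("lever_grip",(-91,105,56)),("mid",(0,0,146)),("lever pivot",(-25,105,52))]:
    print(n,np.round(w(*p),1),"top",((np.array(proj(c,w(*p)))-[230,115])*5+2).round(),"side",((np.array(proj(s,w(*p)))-[270,150])*6+2.5).round())
E
python3 fit.py
```

```text
jig [607.51786569   5.59751791] 11.173437034532002 [[-1.5, -0.5], [-1.8, 1.2], [0.2, 0.0], [3.0, -0.8]]
wr [687.18680464  16.7707582 ] [530.17151695  -3.91148632] [608.67916079   6.42963594] 158.37157512316412 7.503870122272762
collar/square [610.14912749   6.88791583 146.        ]
e+ [687.   16.8 138.4] 0.2 [80.1 -4.4]
e- [528.1  -2.3 137.2] 5.4 [-79.5   7.7]
mid [609.7   6.2 151.1] 1.5 [2.3 0.2]
lever end [477.   89.6  61.6] 4.0 [-111.7  107.7]
cornr -x-y [ 514.3 -114.8   16.5] 0.3 [-114.7 -100. ]
corner -x+y [471.8 114.3  20.5] 1.2 [-112.1  132.9]
lever_grip [497.9  91.   56. ] top [259. 434.] side [160. 257.]
mid [607.5   5.6 146. ] top [408. 213.] side [389. 122.]
lever pivot [562.6 103.8  52. ] top [241. 321.] side [229. 218.]
```

Call:
servo_tool --pt "60 0 0 0 -0.14" --pt "60 0 0 0 -0.14" --pt "60 0 0 0 -0.132" --pt "60 -25 -46 0 0" --pt "60 -25 -46 0 0" --pt "60 -25 -46 0 0" --pt "60 -25 -46 0 0" --pt "60 -25 -46 0 0" --pt "60 -25 -46 0 0" --pt "60 -25 -46 0 0" --pt "60 -25 -46 0 0" --pt "60 -25 -46 0 0" --squeeze 60

```text
t: 1.8
ee_pos: [451.1, 218.0, 405.0]
tcp_rot: [180.0, 0.0, -172.5]
contact_force: [0.9, 0.9, 0.5]
finger_gap: 60.3
```

Call:
servo_tool --pt "50 -25.6 -46 0 0" --pt "50 -25.6 -46 0 0" --pt "50 -25.6 -46 0 0" --pt "50 -25.6 -46 0 0" --pt "50 -25.6 -46 0 0" --pt "50 0 0 30 0" --pt "50 0 0 35 0" --pt "50 0 0 0 0"

```text
t: 2.8
ee_pos: [605.8, 8.2, 335.8]
tcp_rot: [179.9, -0.5, -172.5]
contact_force: [0.2, -0.9, -0.4]
finger_gap: 50.0
```

Run:
```python
from h import *
print({k:np.round(v,2).tolist() for k,v in telemetry.observe().items()})
crop(cam("top"),230,75,160,150,5,"pics/t2.png")
crop(cam("side"),270,100,130,120,6,"pics/s2.png")
```

```text
{'t': 2.8, 'q': [-5.86, 14.03, 98.27, -0.0, 68.18, -103.36], 'joint_vel': [0.48, -2.42, -3.27, -0.11, 0.55, -0.0], 'joint_torque': [-0.29, -39.02, -29.06, -0.01, -0.16, 0.0], 'ee_pos': [605.8, 8.16, 335.78], 'tcp_rot': [179.89, -0.47, -172.51], 'contact_force': [0.18, -0.89, -0.43], 'torque': [0.01, -0.0, 0.03], 'finger_gap': 50.01}
```

View pics/s2.png

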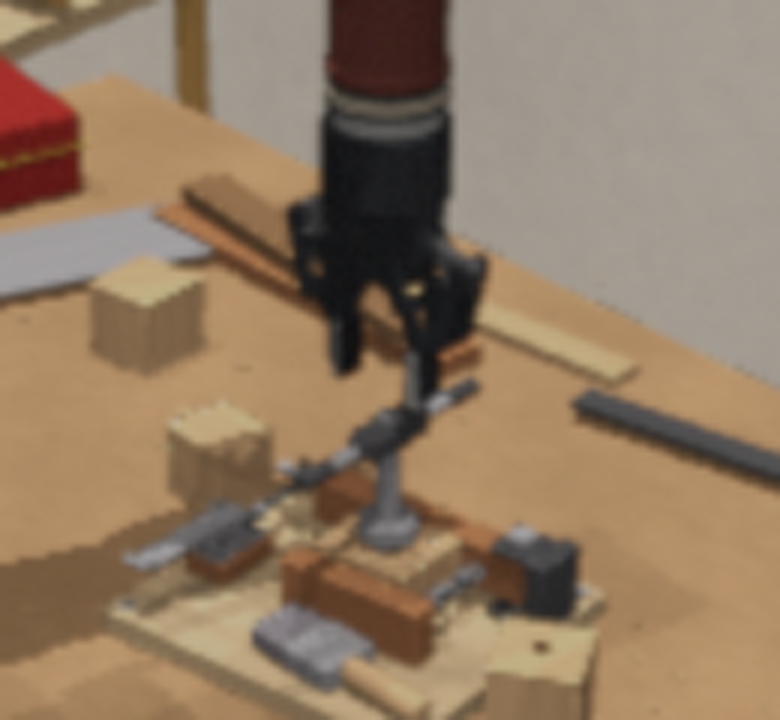

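Call:
servo_tool --pt "50 0 0 0 0" --pt "50 0 0 0 0"

```text
t: 3.15
ee_pos: [608.0, 8.4, 341.7]
tcp_rot: [-180.0, 0.2, -172.5]
contact_force: [0.7, 0.6, -0.7]
finger_gap: 50.1
```

Call:
servo_tool --pt "50 -0.7 -2.2 24 0" --pt "50 0 0 24 0" --pt "50 0 0 0 0" --pt "50 0 0 0 0" --pt "15 0 0 0 0" --pt "15 0 0 0 0" --pt "15 0 0 0 0" --pt "15 0 0 0 0"

```text
t: 4.15
ee_pos: [609.0, 6.1, 293.3]
tcp_rot: [-180.0, 0.1, -172.5]
contact_force: [-1.2, 1.0, 6.1]
finger_gap: 20.9
```

Run:
```python
from h import *
print({k:np.round(v,2).tolist() for k,v in telemetry.observe().items()})
crop(cam("side"),270,100,130,120,6,"pics/s3.png")
crop(cam("top"),230,95,160,120,5,"pics/t3.png")
```

```text
{'t': 4.15, 'q': [-6.02, 17.07, 99.51, -0.01, 63.27, -103.56], 'joint_vel': [0.01, -0.0, -0.0, 0.03, 0.09, -0.08], 'joint_torque': [-0.2, -36.65, -25.1, 0.13, -0.22, 0.21], 'ee_pos': [609.05, 6.11, 293.31], 'tcp_rot': [-179.96, 0.14, -172.45], 'contact_force': [-1.18, 1.03, 6.12], 'torque': [-0.01, 0.13, 0.18], 'finger_gap': 20.92}
```

View pics/s3.png

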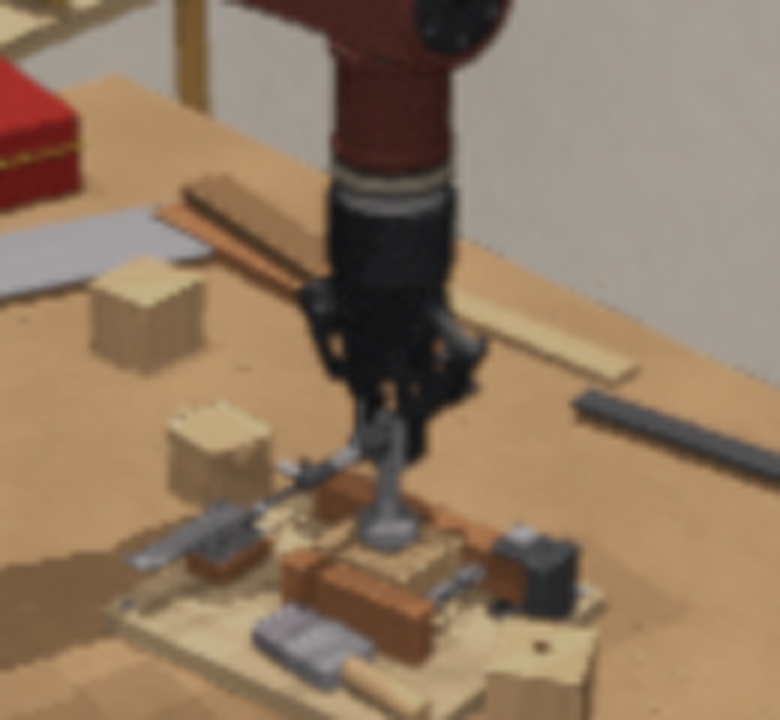

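View pics/t3.png

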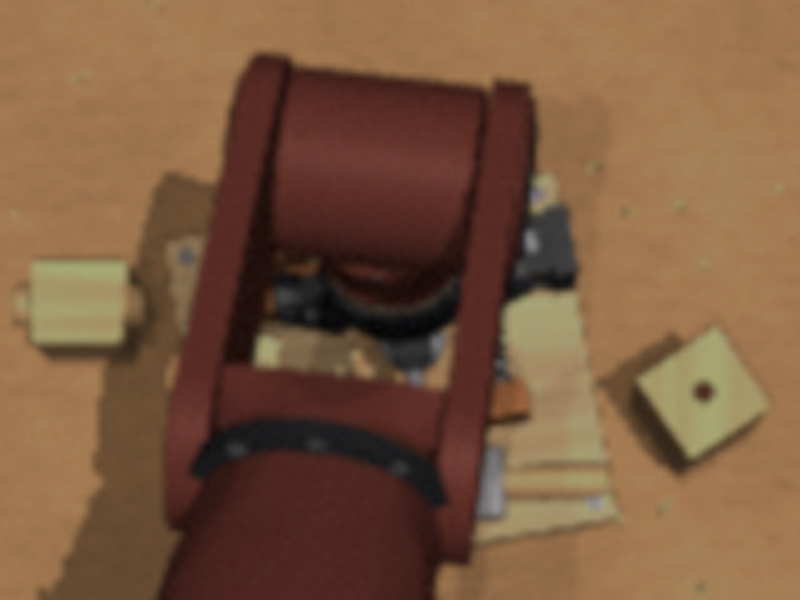

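Call:
servo_tool --pt "15 0 0 0.12 0.15" --pt "15 0 0 0.12 0.15" --pt "15 0 0 0.12 0.15" --pt "15 0 0 0.12 0.15" --pt "15 0 0 0.12 0.15" --pt "15 0 0 0.12 0.15"

```text
t: 5.0
ee_pos: [609.0, 5.9, 292.6]
tcp_rot: [180.0, 0.1, 135.7]
contact_force: [-1.9, -0.9, 5.8]
finger_gap: 20.9
```

Call:
servo_tool --pt "15 0 0 0.12 0.15" --pt "15 0 0 0.12 0.15" --pt "15 0 0 0.12 0.15" --pt "15 0 0 0.12 0.15" --pt "15 0 0 0.12 0.15" --pt "15 0 0 0.12 0.15" --pt "15 0 0 0.12 0.15" --pt "15 0 0 0.12 0.15" --pt "15 0 0 0.12 0.15" --pt "15 0 0 0.12 0.15"

```text
t: 6.25
ee_pos: [608.7, 5.9, 291.4]
tcp_rot: [179.9, 0.0, 49.8]
contact_force: [-2.2, -0.8, 7.7]
finger_gap: 20.8
```

Run:
```python
from h import *
print({k:np.round(v,2).tolist() for k,v in telemetry.observe().items()})
crop(cam("side"),270,100,130,120,6,"pics/s4.png")
```

```text
{'t': 6.25, 'q': [-6.03, 17.2, 99.58, -0.07, 63.18, 34.2], 'joint_vel': [-0.02, 0.03, -0.01, -0.03, -0.04, 68.12], 'joint_torque': [0.15, -36.2, -25.36, 0.42, -0.75, -0.44], 'ee_pos': [608.68, 5.91, 291.38], 'tcp_rot': [179.93, 0.03, 49.79], 'contact_force': [-2.23, -0.82, 7.65], 'torque': [-0.11, 0.52, 0.34], 'finger_gap': 20.8}
```

View pics/s4.png

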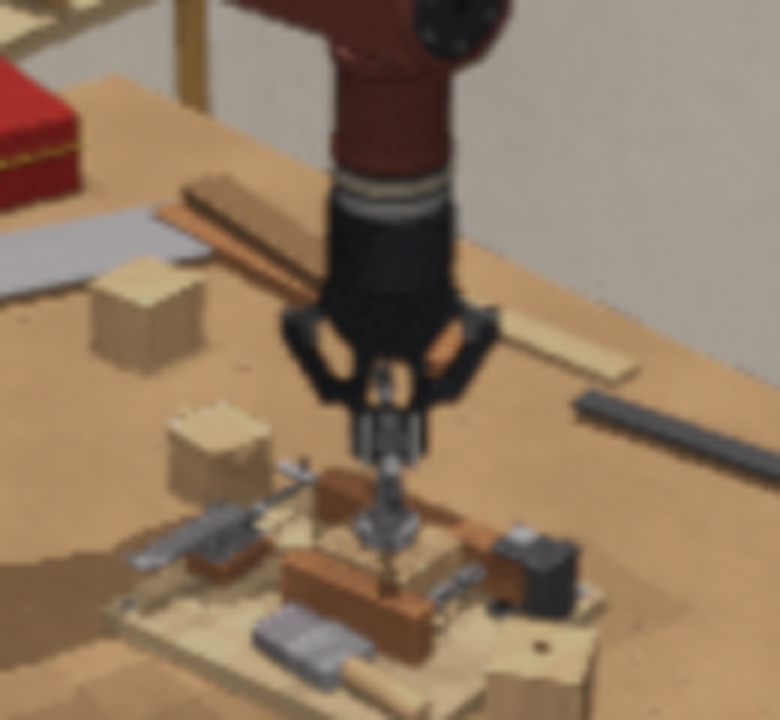

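Call:
servo_tool --pt "15 0 0 0.12 0.15" --pt "15 0 0 0.12 0.15" --pt "15 0 0 0.12 0.15" --pt "15 0 0 0.12 0.15" --pt "15 0 0 0.12 0.15" --pt "15 0 0 0 0.02" --pt "15 0 0 0 0"

```text
t: 7.18
ee_pos: [608.6, 6.1, 290.8]
tcp_rot: [180.0, -0.0, 5.9]
contact_force: [-2.1, -1.3, 7.6]
finger_gap: 21.0
```

Run:
```python
from h import *
print({k:np.round(v,2).tolist() for k,v in telemetry.observe().items()})
crop(cam("side"),270,100,130,120,6,"pics/s5.png")
```

```text
{'t': 7.18, 'q': [-6.03, 17.24, 99.61, -0.03, 63.13, 78.08], 'joint_vel': [0.03, -0.02, 0.04, -0.02, 0.04, -0.11], 'joint_torque': [0.09, -36.12, -25.43, 0.19, -0.82, 0.17], 'ee_pos': [608.61, 6.06, 290.77], 'tcp_rot': [179.97, -0.02, 5.91], 'contact_force': [-2.1, -1.34, 7.56], 'torque': [-0.0, 0.48, 0.16], 'finger_gap': 20.99}
```

View pics/s5.png

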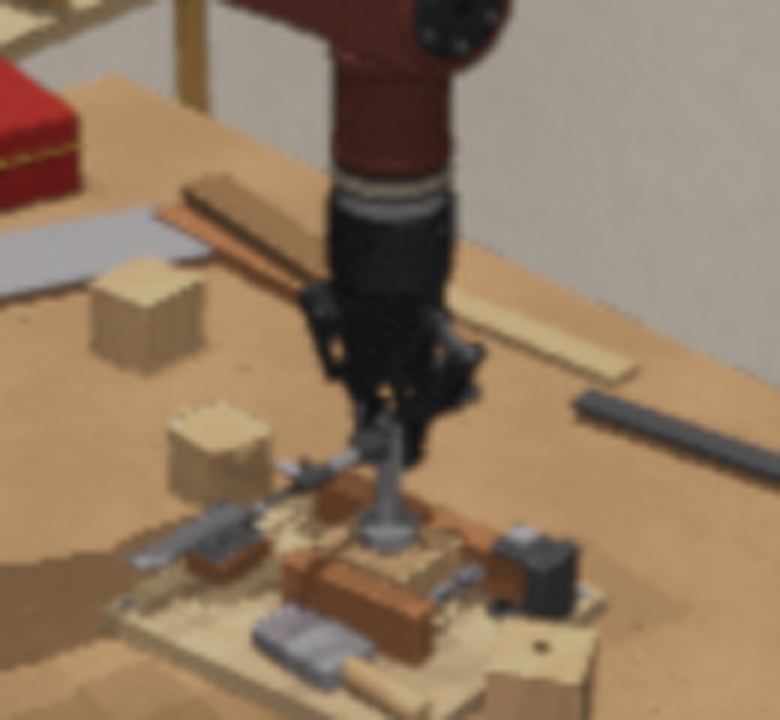

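Half turn done, with the bar back along its line. Now a quarter turn back.

Call:
servo_tool --pt "15 0 0 -0.12 -0.15" --pt "15 0 0 -0.12 -0.15" --pt "15 0 0 -0.12 -0.15" --pt "15 0 0 -0.12 -0.15" --pt "15 0 0 -0.12 -0.15" --pt "15 0 0 -0.12 -0.15" --pt "15 0 0 -0.12 -0.15" --pt "15 0 0 -0.12 -0.15" --pt "15 0 0 -0.12 -0.15" --pt "15 0 0 -0.12 -0.15" --pt "15 0 0 -0.07 -0.1" --pt "15 0 0 0 0"

```text
t: 8.72
ee_pos: [608.8, 5.8, 292.0]
tcp_rot: [179.9, 0.1, 97.6]
contact_force: [-1.3, -1.1, 6.2]
finger_gap: 21.0
```

Call:
servo_tool --pt "15 0 0 0.12 0.15" --pt "15 0 0 0.12 0.15" --pt "15 0 0 0.12 0.15" --pt "15 0 0 0.12 0.15" --pt "15 0 0 0.12 0.15" --pt "15 0 0 0.12 0.15" --pt "15 0 0 0.12 0.15" --pt "15 0 0 0.12 0.15" --pt "15 0 0 0.12 0.15" --pt "15 0 0 0.12 0.15" --pt "15 0 0 0.07 0.1" --pt "15 0 0 0 0"

```text
t: 10.22
ee_pos: [608.6, 6.0, 290.8]
tcp_rot: [180.0, -0.0, 5.8]
contact_force: [-3.3, -0.5, 7.2]
finger_gap: 20.9
```

Run:
```python
from h import *
print({k:np.round(v,2).tolist() for k,v in telemetry.observe().items()})
crop(cam("side"),270,100,130,120,6,"pics/s6.png")
```

```text
{'t': 10.22, 'q': [-6.03, 17.24, 99.61, -0.02, 63.13, 78.15], 'joint_vel': [-0.17, 0.1, -0.0, 0.11, 0.06, -0.54], 'joint_torque': [0.56, -36.12, -25.44, 0.09, -0.82, -0.11], 'ee_pos': [608.61, 6.03, 290.75], 'tcp_rot': [179.98, -0.02, 5.82], 'contact_force': [-3.27, -0.51, 7.23], 'torque': [-0.05, 0.52, -0.2], 'finger_gap': 20.86}
```

View pics/s6.png

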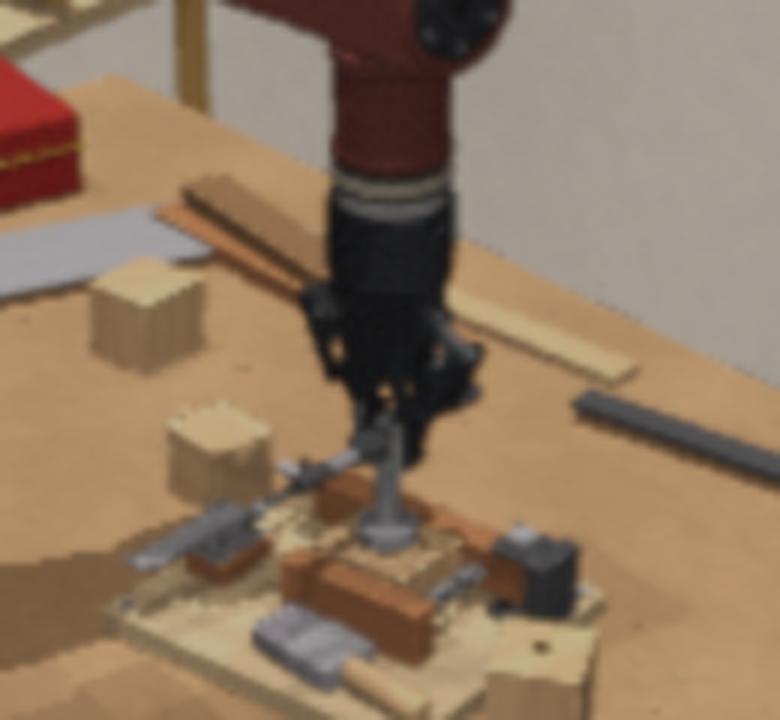

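Call:
servo_tool --pt "55 0 0 0 0" --pt "55 0 0 0 0" --pt "55 0 0 0 0" --pt "55 0 0 -25 0" --pt "55 0 0 -25 0" --pt "55 0 0 0 -0.18" --pt "55 0 0 0 -0.18" --pt "55 0 0 0 -0.18" --pt "55 0 0 0 -0.18" --pt "55 0 0 0 -0.18" --pt "55 0 0 0 -0.18" --pt "55 0 0 0 -0.18"

```text
t: 11.78
ee_pos: [608.3, 6.2, 338.7]
tcp_rot: [-180.0, 0.0, 78.4]
contact_force: [-0.3, -0.4, -0.2]
finger_gap: 55.0
```

Call:
servo_tool --pt "55 0 0 0 -0.18" --pt "55 0 0 0 -0.18" --pt "55 0 0 0 -0.18" --pt "55 0 0 0 -0.18" --pt "55 0 0 0 -0.18" --pt "55 0 0 0 -0.18" --pt "55 0 0 0 -0.18" --pt "55 0 0 0 -0.18" --pt "55 0 0 0 -0.18" --pt "55 0 0 0 -0.18" --pt "55 0 0 0 -0.08" --pt "55 0 0 0 0"

```text
t: 13.28
ee_pos: [608.3, 6.2, 338.8]
tcp_rot: [180.0, -0.0, -174.3]
contact_force: [0.9, 0.5, 0.5]
finger_gap: 55.1
```

Run:
```python
from h import *
print({k:np.round(v,2).tolist() for k,v in telemetry.observe().items()})
crop(cam("side"),270,100,130,120,6,"pics/s7.png")
crop(cam("top"),230,95,160,120,5,"pics/t7.png")
```

```text
{'t': 13.28, 'q': [-6.02, 14.01, 97.94, 0.0, 68.08, -101.77], 'joint_vel': [0.06, -0.11, -0.12, -0.02, 0.14, 1.24], 'joint_torque': [0.0, -39.19, -28.76, -0.0, 0.0, -0.13], 'ee_pos': [608.31, 6.2, 338.84], 'tcp_rot': [179.99, -0.03, -174.26], 'contact_force': [0.86, 0.48, 0.47], 'torque': [-0.01, 0.01, -0.02], 'finger_gap': 55.14}
```

View pics/s7.png

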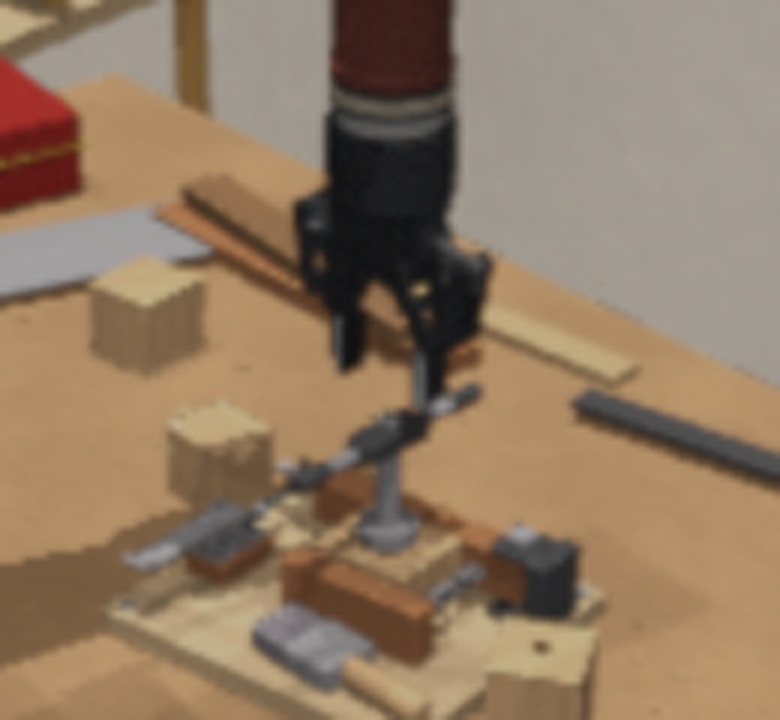

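Call:
servo_tool --pt "55 0 0 24 0" --pt "55 0 0 24 0" --pt "55 0 0 0 0" --pt "15 0 0 0 0" --pt "15 0 0 0 0" --pt "15 0 0 0 0" --pt "15 0 0 0 0" --pt "15 0 0 0 0"

```text
t: 14.38
ee_pos: [609.1, 6.1, 292.8]
tcp_rot: [-180.0, 0.2, -174.2]
contact_force: [-0.3, 0.5, 6.4]
finger_gap: 20.6
```

Call:
servo_tool --pt "15 0 0 0.12 0.15" --pt "15 0 0 0.12 0.15" --pt "15 0 0 0.12 0.15" --pt "15 0 0 0.12 0.15" --pt "15 0 0 0.12 0.15" --pt "15 0 0 0.12 0.15" --pt "15 0 0 0.12 0.15" --pt "15 0 0 0.12 0.15" --pt "15 0 0 0.12 0.15" --pt "15 0 0 0.12 0.15" --pt "15 0 0 0.07 0.07" --pt "15 0 0 0 0"

```text
t: 15.88
ee_pos: [608.8, 5.7, 291.6]
tcp_rot: [179.9, 0.1, 95.8]
contact_force: [-1.5, -1.1, 6.9]
finger_gap: 20.6
```

Run:
```python
from h import *
print({k:np.round(v,2).tolist() for k,v in telemetry.observe().items()})
crop(cam("side"),270,100,130,120,6,"pics/s8.png")
```

```text
{'t': 15.88, 'q': [-6.04, 17.19, 99.57, -0.08, 63.15, -11.84], 'joint_vel': [-0.13, 0.05, 0.02, 0.14, 0.05, -0.41], 'joint_torque': [0.92, -36.3, -25.09, 0.42, -0.51, 0.01], 'ee_pos': [608.84, 5.75, 291.58], 'tcp_rot': [179.93, 0.09, 95.84], 'contact_force': [-1.46, -1.06, 6.89], 'torque': [-0.29, 0.4, -0.09], 'finger_gap': 20.57}
```

View pics/s8.png

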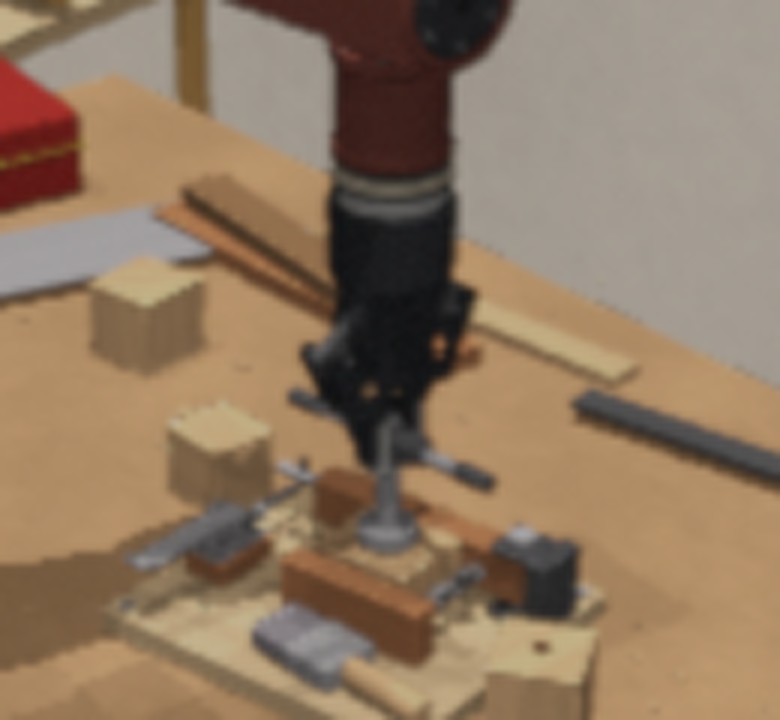

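Call:
servo_tool --pt "15 0 0 -0.12 -0.15" --pt "15 0 0 -0.12 -0.15" --pt "15 0 0 -0.12 -0.15" --pt "15 0 0 -0.12 -0.15" --pt "15 0 0 -0.12 -0.15" --pt "15 0 0 -0.12 -0.15" --pt "15 0 0 -0.12 -0.15" --pt "15 0 0 -0.12 -0.15" --pt "15 0 0 -0.12 -0.15" --pt "15 0 0 -0.12 -0.15" --pt "15 0 0 -0.07 -0.1" --pt "15 0 0 0 0"

```text
t: 17.42
ee_pos: [609.1, 6.1, 292.9]
tcp_rot: [-180.0, 0.2, -172.5]
contact_force: [-1.1, -0.5, 6.2]
finger_gap: 21.0
```

Call:
servo_tool --pt "15 0 0 0.12 0.15" --pt "15 0 0 0.12 0.15" --pt "15 0 0 0.12 0.15" --pt "15 0 0 0.12 0.15" --pt "15 0 0 0.12 0.15" --pt "15 0 0 0.12 0.15" --pt "15 0 0 0.12 0.15" --pt "15 0 0 0.12 0.15" --pt "15 0 0 0.12 0.15" --pt "15 0 0 0.12 0.15" --pt "15 0 0 0.12 0.15" --pt "15 0 0 0.12 0.15"

```text
t: 18.92
ee_pos: [608.8, 5.8, 291.4]
tcp_rot: [179.9, 0.1, 84.2]
contact_force: [-2.0, -1.6, 7.8]
finger_gap: 20.6
```

Call:
servo_tool --pt "15 0 0 0.12 0.15" --pt "15 0 0 0.12 0.15" --pt "15 0 0 0.12 0.15" --pt "15 0 0 0.12 0.15" --pt "15 0 0 0.12 0.15" --pt "15 0 0 0.12 0.15" --pt "15 0 0 0.12 0.15" --pt "15 0 0 0.08 0.1" --pt "15 0 0 0 0"

```text
t: 20.05
ee_pos: [608.6, 6.0, 290.5]
tcp_rot: [180.0, 0.0, 18.4]
contact_force: [-3.1, -1.6, 8.5]
finger_gap: 20.6
```

Run:
```python
from h import *
print({k:np.round(v,2).tolist() for k,v in telemetry.observe().items()})
crop(cam("side"),270,100,130,120,6,"pics/s9.png")
```

```text
{'t': 20.05, 'q': [-6.03, 17.26, 99.62, -0.04, 63.11, 65.54], 'joint_vel': [-0.13, -0.04, 0.0, 0.16, 0.06, -0.61], 'joint_torque': [0.69, -35.88, -25.35, 0.18, -0.89, -0.11], 'ee_pos': [608.56, 5.97, 290.48], 'tcp_rot': [179.96, 0.0, 18.45], 'contact_force': [-3.14, -1.57, 8.52], 'torque': [-0.11, 0.5, -0.24], 'finger_gap': 20.62}
```

View pics/s9.png

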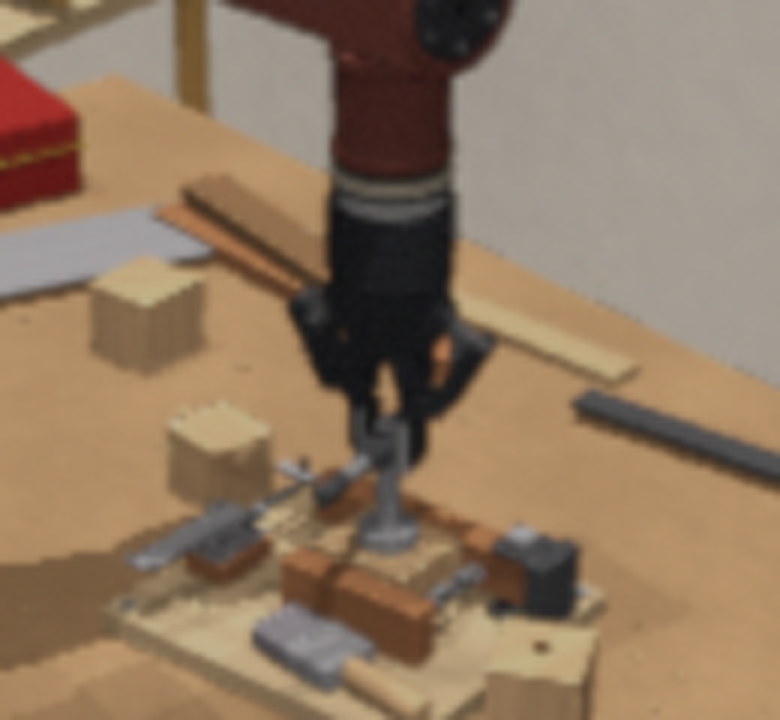

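Call:
servo_tool --pt "15 0 0 0.03 0.04" --pt "15 0 0 0.03 0.04" --pt "15 0 0 0 0.02"

```text
t: 20.48
ee_pos: [608.5, 6.1, 290.4]
tcp_rot: [180.0, 0.0, 12.8]
contact_force: [-2.3, -0.3, 8.1]
finger_gap: 20.8
```

Run:
```python
from h import *
o=telemetry.observe();print(o["torque"],o["tcp_rot"],o["joint_torque"][5])
```

```text
[0.00299754 0.51413554 0.30163393] [1.79955669e+02 5.79204679e-03 1.27887398e+01] 0.21533990744501352
```

Call:
servo_tool --pt "15 0 0 0.02 0.03" --pt "15 0 0 0 0.02"

```text
t: 20.72
ee_pos: [608.5, 6.1, 290.4]
tcp_rot: [179.9, 0.0, 10.0]
contact_force: [-2.1, 0.4, 8.0]
finger_gap: 20.7
```

Run:
```python
from h import *
o=telemetry.observe();print(o["torque"],o["tcp_rot"],o["joint_torque"][5])
```

```text
[0.04703065 0.52046611 0.89692185] [1.79937702e+02 4.09215704e-03 1.00016864e+01] 0.7691776938736439
```

Call:
servo_tool --pt "15 0 0 0 0.02" --pt "15 0 0 0 0.02"

```text
t: 20.98
ee_pos: [608.6, 6.3, 290.4]
tcp_rot: [179.9, 0.0, 8.1]
contact_force: [-2.7, 0.5, 7.6]
finger_gap: 20.9
```

Run:
```python
from h import *
o=telemetry.observe();print(o["torque"],o["tcp_rot"],o["joint_torque"][5],o["finger_gap"])
```

```text
[0.06159888 0.44091421 2.14677424] [1.79853059e+02 1.32430459e-02 8.05910440e+00] 2.070280909538269 20.884088431181357
```

Call:
servo_tool --pt "15 0 0 0 -0.03" --pt "45 0 0 0 0" --pt "45 0 0 0 0" --pt "45 0 0 0 0" --pt "45 0 0 -30 0" --pt "45 0 0 -30 0" --pt "45 60 0 0 0" --pt "45 60 0 0 0" --pt "45 0 0 0 0"

```text
t: 22.1
ee_pos: [729.3, 26.0, 345.6]
tcp_rot: [-180.0, 0.1, 9.3]
contact_force: [-1.2, -0.4, -0.4]
finger_gap: 44.7
```

Run:
```python
from h import *
print({k:np.round(v,2).tolist() for k,v in telemetry.observe().items()})
crop(cam("side"),270,100,130,120,6,"pics/s10.png")
crop(cam("top"),230,115,160,110,5,"pics/t10.png")
```

```text
{'t': 22.1, 'q': [-3.47, 27.62, 79.23, 0.02, 73.25, 77.18], 'joint_vel': [-0.47, -4.27, 5.43, -0.57, 2.43, -0.31], 'joint_torque': [0.19, -50.18, -32.16, 0.07, -0.34, 0.02], 'ee_pos': [729.35, 26.0, 345.57], 'tcp_rot': [-179.96, 0.1, 9.34], 'contact_force': [-1.23, -0.43, -0.45], 'torque': [0.03, 0.01, 0.0], 'finger_gap': 44.74}
```

View pics/s10.png

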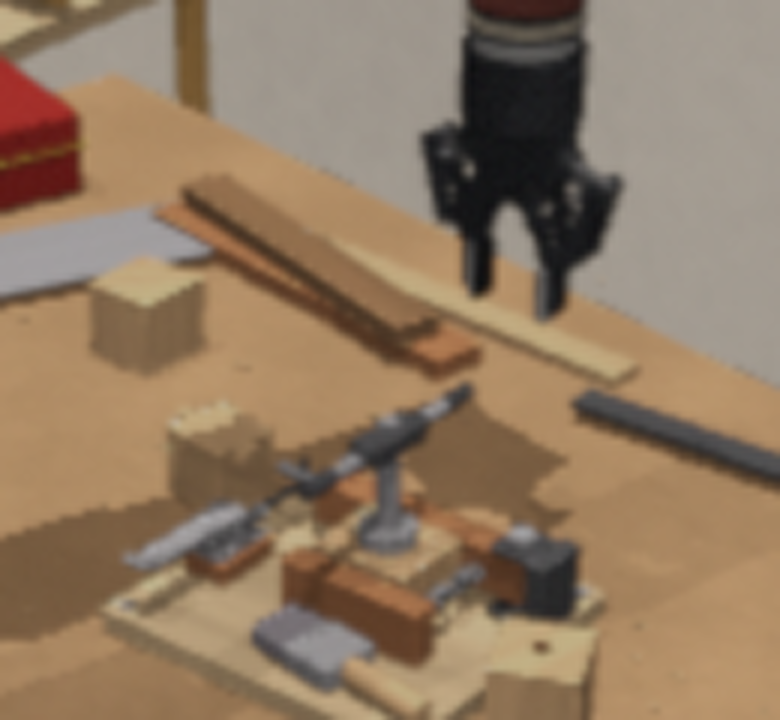

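View pics/t10.png

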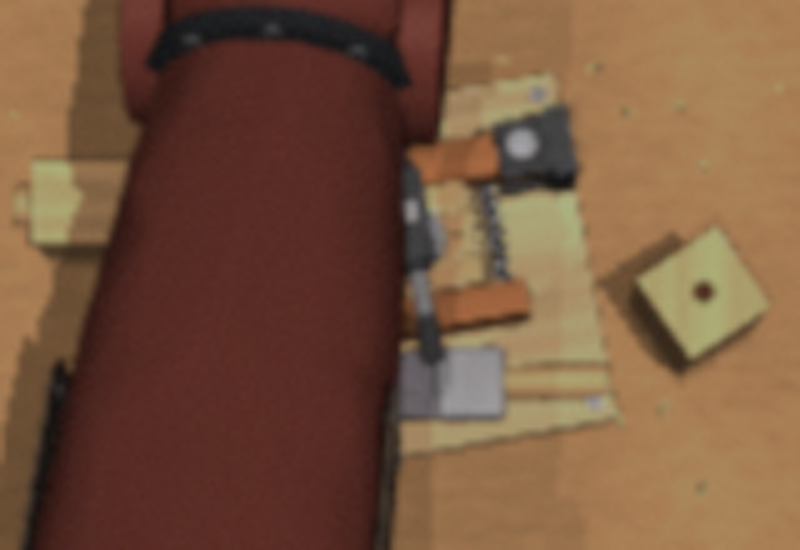

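Call:
servo_tool --pt "45 0 0 0 -0.033" --pt "45 -42.6 -21.9 0 0" --pt "45 -42.6 -21.9 0 0" --pt "45 -42.6 -21.9 0 0" --pt "45 -42.6 -21.9 0 0" --pt "45 -42.6 -21.9 0 0" --pt "45 0 0 40 0" --pt "45 0 0 40 0" --pt "45 0 0 0 0" --pt "45 0 0 0 0"

```text
t: 23.45
ee_pos: [496.8, 91.4, 270.4]
tcp_rot: [180.0, -0.1, 11.2]
contact_force: [0.1, -0.1, -0.4]
finger_gap: 44.8
```

Run:
```python
from h import *
print({k:np.round(v,2).tolist() for k,v in telemetry.observe().items()})
crop(cam("side"),270,110,120,100,6,"pics/s11.png")
crop(cam("top"),230,115,160,110,5,"pics/t11.png")
```

```text
{'t': 23.45, 'q': [2.46, 7.15, 114.36, 0.0, 58.34, 81.24], 'joint_vel': [-0.01, -0.28, -1.84, 0.01, -0.26, 0.16], 'joint_torque': [0.07, -30.18, -24.54, 0.0, 0.08, -0.0], 'ee_pos': [496.81, 91.44, 270.42], 'tcp_rot': [179.98, -0.14, 11.22], 'contact_force': [0.1, -0.15, -0.44], 'torque': [0.02, 0.03, -0.05], 'finger_gap': 44.85}
```

View pics/s11.png

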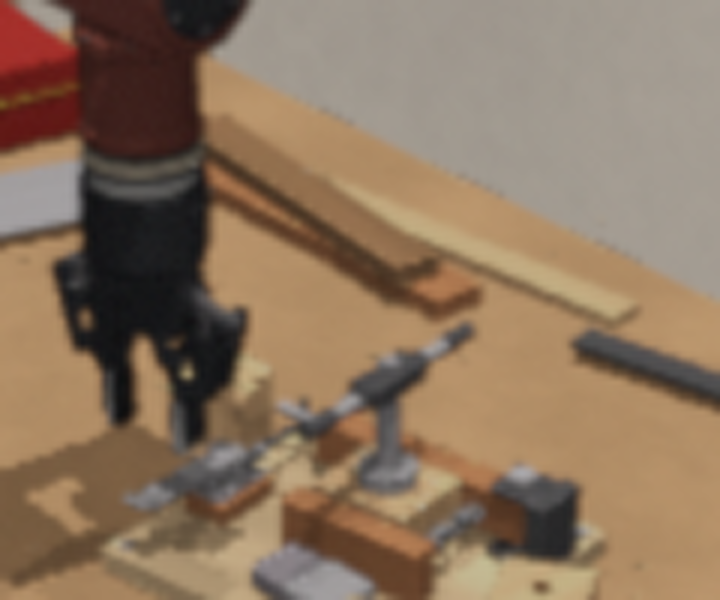

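View pics/t11.png

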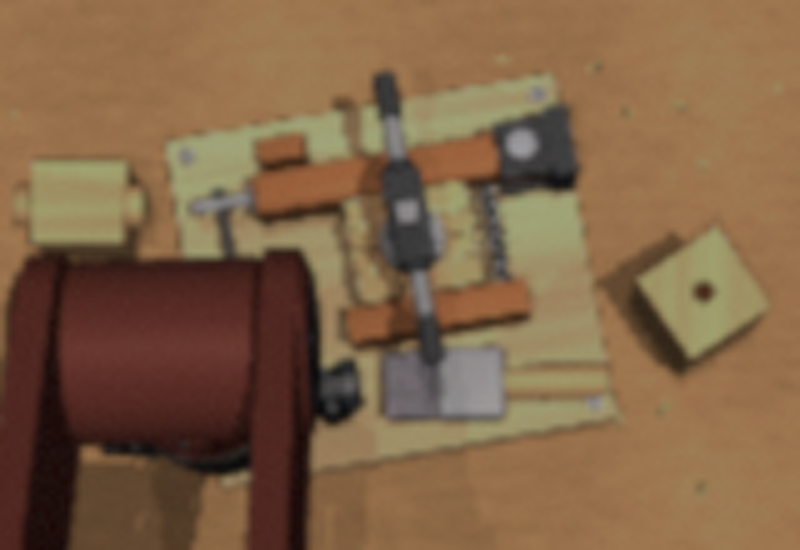

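Run:
```python
from h import *
c=cam("top");im=cv2.imread("pics/top0.png")
h=cv2.cvtColor(im,cv2.COLOR_BGR2HSV)[135:212,262:290]
m=((h[...,1]<70)&(h[...,2]>70)).astype(np.uint8)
n,l,st,ce=cv2.connectedComponentsWithStats(m)
for i in range(1,n):
    if st[i,4]>30:
        print(st[i],ce[i])
        for v in range(st[i,1],st[i,1]+st[i,3],1):
            xs=np.where(l[v]==i)[0]; u=xs.mean()+262; print(v+135,xs.min()+262,xs.max()+262,onz(c,u,v+135,59)[:2].round(1))
```

```text
[ 2  6 17  8 57] [9.07017544 9.50877193]
141 280 280 [671.6  99.8]
142 272 280 [668.5 112.3]
143 268 279 [665.5 119.7]
144 264 279 [662.5 124. ]
145 264 278 [659.5 126. ]
146 264 276 [656.5 134.2]
147 265 269 [653.5 136.6]
148 267 268 [650.6 135.1]
[ 6 17 13  9 57] [11.94736842 20.24561404]
152 273 274 [639.2 117.5]
153 272 279 [636.3 111.7]
154 269 280 [633.4 114.5]
155 268 280 [630.5 115.8]
156 268 280 [627.6 115.7]
157 268 275 [624.5 123.8]
158 275 275 [621.8 112.7]
159 275 275 [618.9 112.6]
160 274 275 [616. 114.]
[ 11  33  13  42 328] [17.07621951 54.34146341]
168 275 277 [592.9 109. ]
169 275 278 [590.  107.5]
170 275 277 [587.1 108.8]
171 275 281 [584.3 102.1]
172 273 281 [581.4 105.8]
173 273 281 [578.5 105.7]
174 274 281 [575.6 104. ]
175 273 281 [572.7 105.5]
176 273 281 [569.8 105.5]
177 273 282 [567. 104.]
178 273 282 [564.1 103.9]
179 273 282 [561.2 103.8]
180 273 282 [558.4 103.7]
181 273 282 [555.5 103.6]
182 275 282 [552.7 100.7]
183 275 283 [549.8  99.2]
184 275 283 [547.   99.1]
185 275 283 [544.1  99. ]
186 276 283 [541.3  97.5]
187 276 283 [538.4  97.5]
188 276 282 [535.5  98.8]
189 276 282 [532.7  98.7]
190 276 282 [529.8  98.6]
191 276 282 [527.   98.6]
192 276 283 [524.1  97.1]
193 277 283 [521.3  95.6]
194 277 283 [518.5  95.5]
195 277 283 [515.6  95.4]
196 277 283 [512.8  95.3]
197 277 283 [509.9  95.2]
198 277 284 [507.1  93.7]
199 278 284 [504.3  92.2]
200 278 284 [501.5  92.2]
201 278 284 [498.6  92.1]
202 278 284 [495.8  92. ]
203 278 284 [493.   91.9]
204 278 285 [490.2  90.4]
205 279 285 [487.3  89. ]
206 276 285 [484.4  93.1]
207 275 285 [481.6  94.4]
208 275 285 [478.8  94.4]
209 275 284 [475.9  95.7]
```

Call:
servo_tool --pt "45 1.5 0 30 0" --pt "45 0 0 29 0" --pt "45 0 0 0 0" --pt "8 0 0 0 0" --pt "8 0 0 0 0" --pt "8 0 0 0 0" --pt "8 0 0 0 0" --pt "8 0 0 0 0" --squeeze 25

```text
t: 24.6
ee_pos: [499.2, 91.9, 211.5]
tcp_rot: [180.0, -0.2, 11.2]
contact_force: [-0.2, -1.1, 5.8]
finger_gap: 17.1
```

Run:
```python
from h import *
print({k:np.round(v,2).tolist() for k,v in telemetry.observe().items()})
crop(cam("side"),270,110,120,100,6,"pics/s12.png")
```

```text
{'t': 24.6, 'q': [2.5, 13.13, 115.25, -0.01, 51.42, 81.29], 'joint_vel': [-0.01, 0.0, 0.04, 0.0, -0.04, -0.04], 'joint_torque': [0.27, -29.86, -20.94, 0.05, -0.12, -0.07], 'ee_pos': [499.23, 91.88, 211.52], 'tcp_rot': [179.97, -0.2, 11.21], 'contact_force': [-0.16, -1.08, 5.84], 'torque': [-0.07, 0.01, -0.09], 'finger_gap': 17.1}
```

View pics/s12.png

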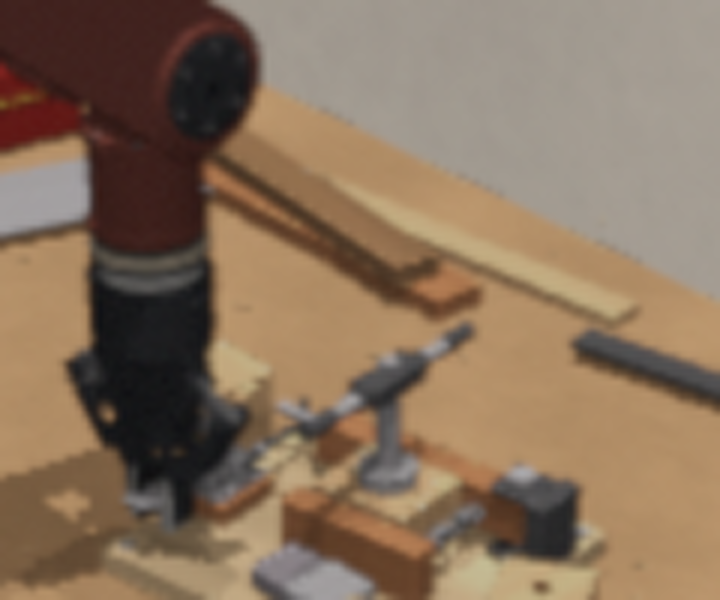

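Call:
servo_tool --pt "8 0.8 0 -6.5 0" --pt "8 1.4 0 -6.5 0" --pt "8 2.1 0 -6.2 0" --pt "8 2.6 0 -6.1 0" --pt "8 0 0 0 0"

```text
t: 25.28
ee_pos: [504.6, 93.0, 235.2]
tcp_rot: [180.0, 0.1, 11.2]
contact_force: [1.2, -3.0, -2.0]
finger_gap: 17.0
```

Run:
```python
from h import *
print({k:np.round(v,2).tolist() for k,v in telemetry.observe().items()})
crop(cam("side"),270,110,120,100,6,"pics/s13.png")
```

```text
{'t': 25.28, 'q': [2.61, 11.41, 114.06, -0.05, 54.63, 81.41], 'joint_vel': [-0.03, 0.11, 0.39, 0.01, -0.64, -0.05], 'joint_torque': [1.71, -34.21, -25.09, 0.7, 0.15, -0.1], 'ee_pos': [504.56, 93.0, 235.23], 'tcp_rot': [179.97, 0.1, 11.23], 'contact_force': [1.24, -2.99, -2.04], 'torque': [-0.57, 0.02, -0.12], 'finger_gap': 17.03}
```

View pics/s13.png

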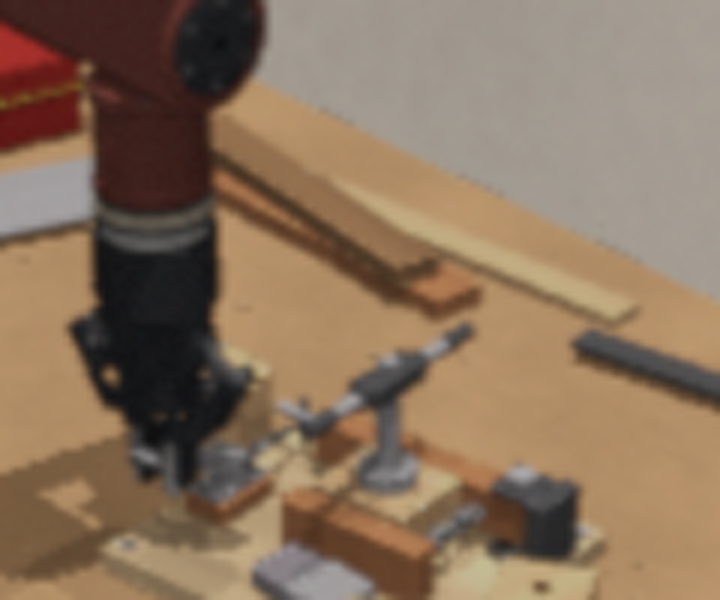

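Call:
servo_tool --pt "8 3.3 0 -5.8 0" --pt "8 3.8 0 -5.4 0" --pt "8 4.3 0 -5.0 0" --pt "8 4.8 0 -4.5 0" --pt "8 5.3 0 -4.0 0" --pt "8 5.6 0 -3.5 0" --pt "8 6.0 0 -2.9 0" --pt "8 6.2 0 -2.3 0" --pt "8 0 0 0 0"

```text
t: 26.45
ee_pos: [543.1, 100.6, 268.9]
tcp_rot: [179.9, 0.2, 11.3]
contact_force: [-1.1, -5.2, -0.2]
finger_gap: 17.6
```

Run:
```python
from h import *
print({k:np.round(v,2).tolist() for k,v in telemetry.observe().items()})
crop(cam("side"),270,110,120,100,6,"pics/s14.png")
```

```text
{'t': 26.45, 'q': [3.23, 12.75, 107.97, -0.09, 59.47, 82.02], 'joint_vel': [-0.07, -0.16, 0.24, 0.04, -0.39, 0.06], 'joint_torque': [2.56, -36.08, -27.83, 1.31, -1.01, -0.05], 'ee_pos': [543.14, 100.55, 268.9], 'tcp_rot': [179.95, 0.2, 11.26], 'contact_force': [-1.05, -5.2, -0.15], 'torque': [-0.89, 0.67, -0.02], 'finger_gap': 17.56}
```

View pics/s14.png

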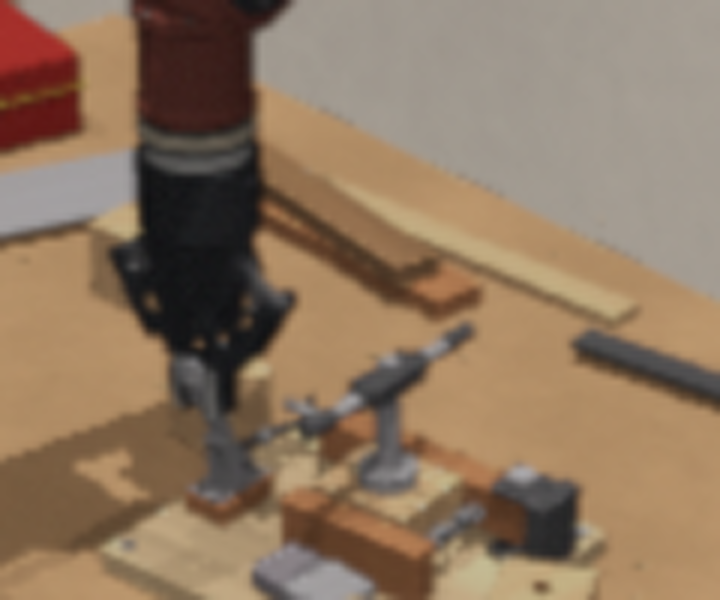

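Call:
servo_tool --pt "8 6.4 0 -1.6 0" --pt "8 6.5 0 -1.0 0" --pt "8 6.6 0 -0.4 0" --pt "8 6.7 0 0.4 0" --pt "8 6.5 0 1.0 0" --pt "8 6.4 0 1.7 0" --pt "8 0 0 0 0"

```text
t: 27.38
ee_pos: [582.1, 108.1, 269.9]
tcp_rot: [179.9, 0.1, 11.3]
contact_force: [-2.8, -5.7, 3.4]
finger_gap: 17.5
```

Run:
```python
from h import *
print({k:np.round(v,2).tolist() for k,v in telemetry.observe().items()})
crop(cam("side"),270,110,120,100,6,"pics/s15.png")
```

```text
{'t': 27.38, 'q': [3.75, 17.01, 102.49, -0.09, 60.59, 82.52], 'joint_vel': [-0.05, -0.3, 0.32, -0.12, -0.38, 0.04], 'joint_torque': [2.79, -37.77, -27.13, 1.3, -1.16, 0.06], 'ee_pos': [582.07, 108.14, 269.86], 'tcp_rot': [179.94, 0.1, 11.27], 'contact_force': [-2.82, -5.7, 3.43], 'torque': [-0.81, 0.75, 0.04], 'finger_gap': 17.47}
```

View pics/s15.png

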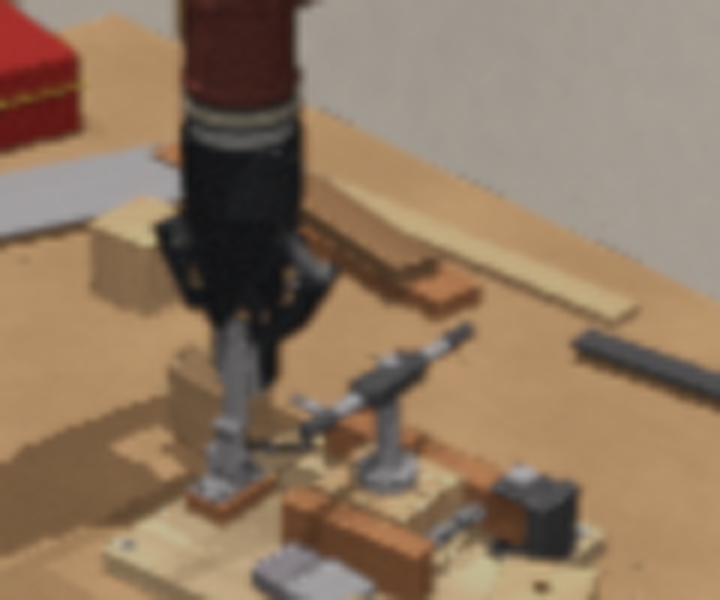

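Call:
servo_tool --pt "40 0 0 0 0" --pt "40 0 0 0 0" --pt "40 0 0 0 0" --pt "40 0 0 -30 0" --pt "40 0 0 -40 0" --pt "40 0 0 -40 0" --pt "40 -40 -40 0 0" --pt "40 -40 -40 0 0" --pt "40 -40 -40 0 0" --pt "40 -40 -40 0 0" --pt "40 0 -40 0 0" --pt "40 0 0 0 0"

```text
t: 28.92
ee_pos: [384.7, 275.4, 378.7]
tcp_rot: [-179.9, -0.1, 11.5]
contact_force: [0.1, -0.0, -0.4]
finger_gap: 39.9
```

Run:
```python
from h import *
print({k:np.round(v,2).tolist() for k,v in telemetry.observe().items()})
crop(cam("side"),270,130,120,100,6,"pics/s16.png")
crop(cam("top"),230,115,160,110,5,"pics/t16.png")
```

```text
{'t': 28.92, 'q': [27.08, -5.14, 113.87, 0.06, 71.2, 105.6], 'joint_vel': [-2.84, 0.36, -0.03, -1.87, 0.62, -1.12], 'joint_torque': [0.95, -25.66, -29.32, 0.2, -0.02, 0.12], 'ee_pos': [384.69, 275.43, 378.74], 'tcp_rot': [-179.93, -0.05, 11.47], 'contact_force': [0.08, -0.04, -0.38], 'torque': [-0.0, 0.01, -0.02], 'finger_gap': 39.86}
```

View pics/s16.png

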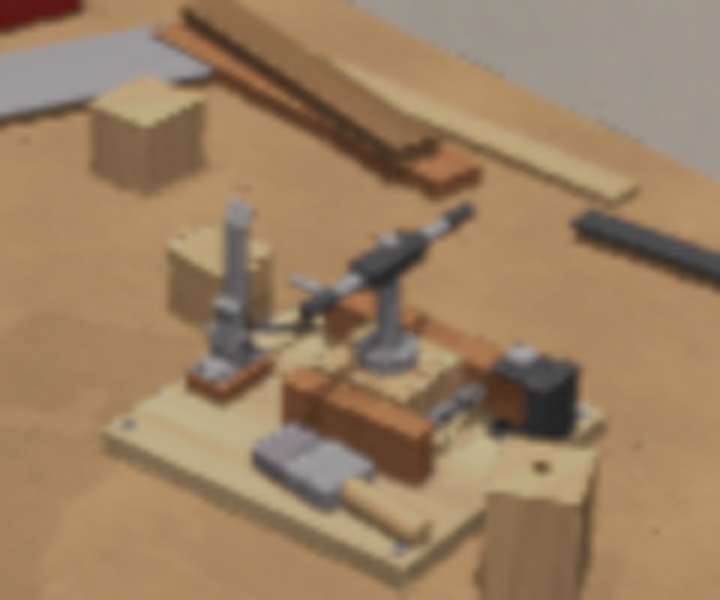

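View pics/t16.png

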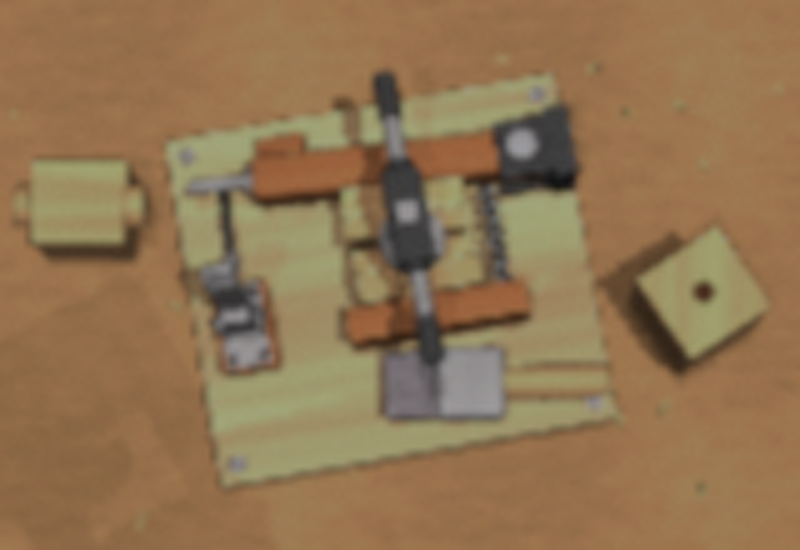

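Run:
```python
from h import *
for n in("top","side"):
    c=cam(n);a=cv2.imread(f"pics/{n}0.png").astype(int);b=c["pixels"][:,:,::-1].astype(int)
    cv2.imwrite(f"pics/{n}_end.png",b.astype(np.uint8))
    d=(np.abs(a-b).max(2)>45).astype(np.uint8);d=cv2.morphologyEx(d,cv2.MORPH_OPEN,np.ones((2,2)))
    k,l,st,ce=cv2.connectedComponentsWithStats(d);print(n,[s.tolist() for s in st[1:] if s[4]>6])
    if n=="top":
        U=lambda x,y:((x+.5)/5-.5+230,(y+.5)/5-.5+115)
        p,q=onz(c,*U(385,72),133)[:2],onz(c,*U(431,361),133)[:2];print((p+q)/2,np.linalg.norm(p-q),np.degrees(np.arctan2(*(p-q)[::-1])))
```

```text
top [[283, 147, 10, 4, 24], [280, 155, 20, 6, 76], [295, 154, 4, 2, 8], [109, 205, 155, 179, 9305], [279, 206, 8, 4, 21], [215, 218, 5, 6, 24], [56, 260, 26, 17, 245], [85, 270, 45, 60, 1309], [0, 318, 51, 82, 3002], [138, 319, 4, 4, 11], [278, 323, 27, 16, 264], [135, 324, 53, 76, 1635], [217, 367, 8, 16, 68], [218, 388, 12, 12, 93], [264, 393, 15, 7, 57], [345, 396, 6, 4, 19]]
[608.89907335   6.37874324] 159.47059711462416 10.010210693884892
side [[90, 0, 31, 20, 503], [121, 0, 6, 14, 51], [7, 6, 3, 3, 8], [129, 13, 123, 86, 4042], [9, 14, 57, 123, 1040], [26, 29, 24, 55, 359], [49, 31, 11, 7, 31], [38, 34, 14, 47, 141], [73, 37, 75, 140, 4838], [51, 82, 4, 4, 10], [47, 90, 4, 8, 18], [223, 97, 30, 53, 958], [58, 117, 8, 5, 20], [51, 134, 101, 100, 3128], [70, 136, 6, 14, 44], [74, 155, 22, 36, 212], [169, 159, 10, 6, 40], [113, 169, 26, 12, 188], [308, 168, 4, 10, 34], [185, 171, 20, 13, 148], [193, 174, 69, 55, 967], [318, 178, 7, 8, 25], [187, 184, 23, 23, 250], [107, 187, 23, 20, 186], [168, 186, 9, 11, 39], [296, 186, 13, 8, 29], [139, 190, 6, 8, 23], [304, 191, 4, 3, 11], [294, 197, 11, 7, 37], [187, 220, 4, 4, 11], [116, 243, 7, 19, 61], [207, 245, 15, 12, 117], [110, 260, 40, 29, 905]]
```

View pics/top_end.png

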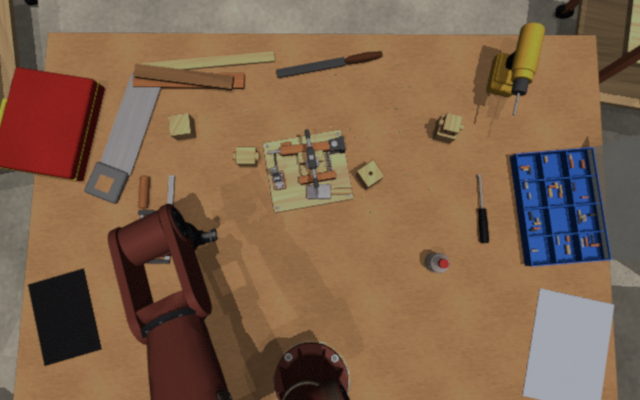

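Run:
```python
from rig import close_job
print(close_job())
```

```text
the job is handed in; nothing more can be done
None
```

I ran the tap down until the stop collar was on the nut, then opened the draw latch. The job was handed in at about 29 s; no verdict came back.

**Tap:** The strokes were half a turn on, a quarter back, half on, a quarter back, and half on to the stop. The second half turn had a short pause in the middle to take a fresh grip. The stop showed in the wrist torque, which rose from about 0.3 to 2.1 Nm.

**Latch:** I lifted the lever to about 1.75 rad, past upright, and let go.

**Last checks:**
- **Clamp arm:** the pictures show it swung open, with a gap in the split nut.
- **Hook:** it hangs below the pin, and the lever stands up by itself.
- **Wrench:** the bar lies at 10.0°. My first corner fit put the jig at 11.2°, but the lever's line gives about 10.4°, so the two measurements disagree by about 1°. I went by the torque.
- **Collar height:** I did not measure it directly. The wrench sits about 1.2 pixels lower in the side picture, which fits the expected 5 mm drop.
- **Loose things:** comparing the start and end pictures shows no change at any loose object in view. The arm hides part of the bar clamp in the last top picture; it worked well above it.

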